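# Dry-fit two small columns from salvaged turnings

### The job

Dry-fit the two little salvaged-wood columns before gluing. On the round steel turntable stand the square block, then the waisted spool on the block, wide foot down, then the ball finial on top; on the square white slab stand the ring collar, lying flat, and then the pointed spire on the collar. Centre each piece on what it stands on, leave both columns standing upright on their own, and do not disturb the tin, the cup or the cork sanding block.

Things in the scene. Friction and masses are not known exactly. Their poses are not given: they have to be found in the camera images.
- block: Square block of brown wood, 60 x 60 mm in plan, 40 mm high, loose on the bench, about 100 g. It lies flat at any yaw; its x and y axes are square to its sides. Origin: centre of its underside, z axis up when upright.
- spool: Waisted round turning of brown wood, solid with a flat top, 50 mm high, about 80 g: foot 60 mm in diameter (0 to 10 mm up), waist 40 mm in diameter (15 to 21 mm up), straight upper barrel 52 mm in diameter (26 to 50 mm up). Stands upright on its foot, loose. Origin: centre of its underside, z axis up when upright.
- finial: Ball finial of brown wood, 56 mm high, about 50 g: flat round foot 44 mm in diameter and 9 mm high, thin neck, and on it a ball 40 mm in diameter centred 36 mm above the underside. Stands upright, loose. Origin: centre of its underside, z axis up when upright.
- collar: Ring collar of brown wood, 60 mm outside diameter, 26 mm through-hole, 30 mm high, about 60 g. Lies flat with the hole upright, loose. Origin: centre of its underside, z axis up when upright.
- spire: Pointed spire of brown wood, 66 mm high, about 50 g: straight cylinder 46 mm in diameter up to a flat shoulder at 32 mm, and on its middle a slim cone, 20 mm wide at its foot, narrowing to a 6 mm tip. Stands upright with the point up, loose. Origin: centre of its underside, z axis up when upright.
- turntable: Round dark steel turntable disc, 110 mm in diameter, 18 mm high, fixed to the bench (does not turn). Origin: centre of its underside; its flat top is 18 mm above that.
- slab: Square white-painted wooden slab, 100 x 100 mm, 18 mm high, fixed to the bench at some yaw, x and y axes square to its sides. Origin: centre of its underside; its flat top is 18 mm above that.
- tin: Bystander: closed round tin, 64 mm in diameter, 70 mm high, loose; leave it alone. Origin: centre of its underside, z axis up when upright.
- cup: Bystander: open white ceramic cup, 68 mm in diameter at the rim, 70 mm high, loose; leave it alone. Origin: centre of its underside, z axis up when upright.
- cork: Bystander: cork sanding block, 75 (x) x 45 (y) mm, 32 mm high, loose, flat at any yaw; leave it alone. Origin: centre of its underside, z axis up when upright.

How it is judged:
By the outcome, as a careful person would: the job done as asked, in the order asked, and still so for the second after the job is handed in, with the robot touching nothing.
It also fails if it takes over 134 s, if anything falls off the work surface, if the arm or the gripper's body presses on something with over 40 N, if the wrist force passes 120 N, or if a joint passes its speed limit or range.

### The arm

A 6-joint arm with a two-finger parallel gripper is mounted at the origin on the work surface. World frame = base frame: x ahead of the robot, y to its left, z up, the work surface at z = 0. Lengths are in m, angles in rad, forces in N, time in s.
With the tool pointing down it reaches from about 0.35 to 0.775 m from the base axis. Payload 7.3 kg.
Tool frame: the origin (TCP) lies between the finger pads; the fingertips stand 17 mm ahead of it and the grasp point (between the pads) lies 2 mm behind it; z points along the fingers, y is the direction in which the jaws open and shut (so a half turn about z gives the same grasp; the last joint's range is limited). The gripper opens to 92 mm and grips with 3 to 60 N. Pads are 19 mm wide; open, the fingers measure 130 mm over their backs; the gripper's body (75 mm by 190 mm) begins 47 mm behind the grasp point.
Start: joints at [-1.452, 0.342, 1.524, -0, 1.275, -0.146], TCP at [0.137, -0.507, 0.244] pointing down, gripper open.
Joint ranges: [-2.53, 2.53], [-0.77, 2.02], [0.04, 2.7], [-1, 4.14], [0.28, 2.66], [-3.11, 3.11]. Speed limits (rad/s): [2.57, 2.57, 3.14, 3.14, 3.14, 3.14].

### API

Orientations are given as [roll, pitch, yaw] about the fixed x, y, z axes, in that order (R = Rz(yaw) Ry(pitch) Rx(roll)).
In Python, from cell import sensors, vision, hand_in gives the robot as it stands.
- The arm moves only by the tool step_arm, never from a script. Its argument "series" is a list of rows, each a list of 5 numbers: the opening, from 0 (shut) to 1 (fully open), then the shift along the world's x, y, z each as a share of 25 mm, from -1 to 1, then the turn about the world's z as a share of 0.08 rad, from -1 to 1. A call has 1 to 12 rows; each row shifts and turns the commanded pose from where the row before left it; what a row does not reach is not made up. A row lasts 1/10 s, in which the tool goes at most 50 mm and 8.59 degrees, less where a joint would pass 70% of its speed; a pose out of reach is approached as far as the arm can. A call with a number of a shift or a turn outside -1 to 1 is refused whole. A call with a gripper value outside its range is refused whole. The fingers move at their own pace and stop on an object; "squeeze" is the grip in N (left out, the last holds). Time passes only in rows, so rows that do not move let the fingers close. It gives the time, the measured TCP pose, the force and the opening at its end, in the units of the state.
- sensors.observe(): the state, without advancing time (a new reading comes with each control period).
- vision.read_camera(name): name is "scene" or "top" or "wrist"; returns a dict with "pixels" (480x640x3 uint8, blue, green, red), "range_z" (480x640 float32, m along the optical axis (not along the pixel's ray), 0 where there is no reading), "camera_matrix" (3x3 intrinsics, pixels), "pose" (4x4, takes a point from camera to world coordinates). Camera axes: x right, y down, z forward; pixel columns grow to the right and rows downward; lengths in m; the calibration is good to about 2 mm. A picture is of the moment at which its call begins.
- hand_in(): hands the job in, once; it reports no verdict.
The state is a dict: "time": time; "qpos": joint angles; "qvel": joint speeds; "joint_efforts": joint torques, N m; "tool_pos": TCP position; "tool_rot": TCP orientation; "contact_force": force on the tool from outside, world axes, zero at the start; "torque": the same for the moment, N m; "opening": finger opening in m.
Only numpy, scipy, OpenCV 4.12 (cv2) and the standard library are available. Lean on these libraries where they do the work, as an engineer would, in place of code of your own. Each camera call takes 0.05 s, during which the arm holds its last target.

## Working session

There is one attempt and no reset: what is moved stays moved. The work goes in short steps, Python scripts to look and compute and a tool call to move; the robot and the scene stay as the last step left them, time stands still between calls to the robot, and variables do not carry over. Pictures are saved under pics/ and viewed, and the job is handed in when it is done.

Besides the shell and the picture viewer there is one more tool, called after ">>>" by a JSON object that holds its "name" and its "arguments". step_arm: Moves the arm, as the interface text tells. Its arguments: {"type":"object","properties":{"series":{"type":"array","items":{"type":"array","items":{"type":"number","minimum":-1,"maximum":1}}},"squeeze":{"type":"number"}},"required":["series"]}

```bash
ls; mkdir -p pics; python3 - <<'E'
from cell import sensors, vision
import cv2, numpy as np
s=sensors.observe(); print(s)
for n in("scene","top"):
    d=vision.read_camera(n); cv2.imwrite(f"pics/{n}0.png",d["pixels"]); np.savez(f"pics/{n}0.npz",**d); print(d["camera_matrix"],d["pose"])
E
```

```text
pics
{'time': 0.0, 'qpos': array([-1.45198536e+00,  3.42718256e-01,  1.52501629e+00, -1.06042363e-05,
        1.27541814e+00, -1.45993300e-01]), 'qvel': array([ 2.36531395e-04, -2.87718790e-03, -3.13819603e-04,  1.18252361e-03,
       -1.53437769e-03, -1.97384588e-05]), 'joint_efforts': array([-1.73217118e-04, -4.31237948e+01, -2.44224787e+01,  7.18365703e-02,
        5.58960834e-02, -1.28235056e-04]), 'tool_pos': array([ 0.13737865, -0.50630555,  0.24304753]), 'tool_rot': array([-3.14004775e+00, -2.16912904e-04,  2.64807191e-01]), 'contact_force': array([-0.13666155, -0.12375728,  0.26038051]), 'torque': array([ 0.00979142,  0.03913525, -0.03191738]), 'opening': 0.09173159273810728}
[[613.94842298   0.         315.36536943]
 [  0.         613.94842298 236.36779397]
 [  0.           0.           1.        ]] [[ 0.74824568  0.54875192 -0.37282669  1.07366071]
 [ 0.66335885 -0.61111757  0.43184529 -0.66864051]
 [ 0.00913499 -0.57044426 -0.82128552  1.26757898]
 [ 0.          0.          0.          1.        ]]
[[440.63895291   0.         315.25420465]
 [  0.         440.63895291 240.38014586]
 [  0.           0.           1.        ]] [[ 0.02105848 -0.99108377  0.13156558  0.35996298]
 [-0.9995726  -0.02353999 -0.01733449 -0.00177053]
 [ 0.02027698 -0.13114431 -0.9911559   1.087216  ]
 [ 0.          0.          0.          1.        ]]
```

View pics/scene0.png

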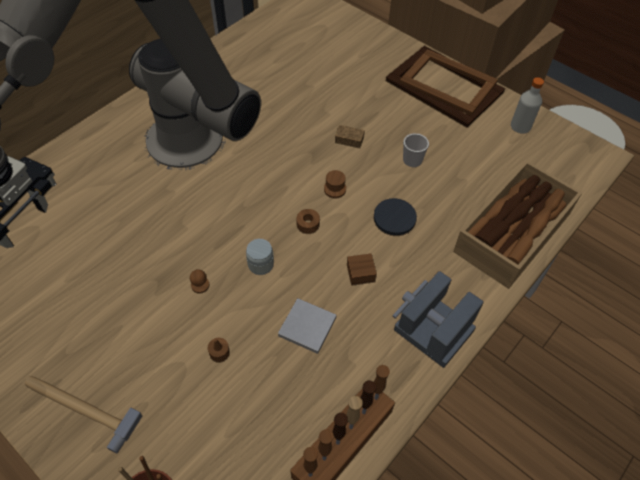

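View pics/top0.png

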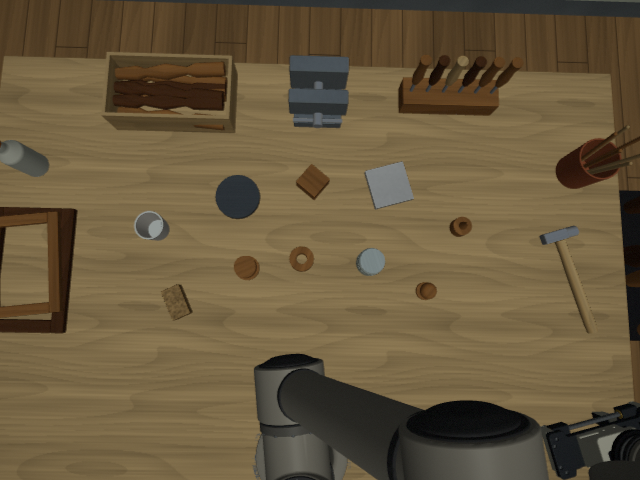

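The top image shows the turntable (238,196), block (313,181), slab (389,185), spire (461,227), collar (302,259), spool (246,267), finial (427,291), tin (371,262), cup (150,226) and cork (176,301). Next I'll measure them with the depth data.

```bash
cat > h.py <<'E'
import numpy as np, cv2
def cloud(d):
    K=d["camera_matrix"];z=d["range_z"].astype(float);T=d["pose"]
    v,u=np.mgrid[:480,:640]
    P=np.stack([(u-K[0,2])/K[0,0]*z,(v-K[1,2])/K[1,1]*z,z],-1)
    W=P@T[:3,:3].T+T[:3,3]; W[z<=0]=np.nan
    return W
def circ(p):
    c,r=cv2.minEnclosingCircle(p.astype(np.float32)); return np.array(c),r
E
python3 - <<'E'
from h import *
for n,seeds in (("top",dict(turntable=(238,196),block=(313,181),slab=(389,185),spire=(461,227),collar=(302,259),spool=(246,267),finial=(427,291),tin=(371,262),cup=(150,226),cork=(176,301))),
 ("scene",dict(turntable=(395,216),block=(361,269),slab=(307,325),spire=(218,349),collar=(308,220),spool=(335,184),finial=(199,281),tin=(260,257),cup=(415,150),cork=(350,136)))):
    d=dict(np.load(f"pics/{n}0.npz")); W=cloud(d)
    print(n)
    for k,(u,v) in seeds.items():
        w=W[v-32:v+33,u-32:u+33]; 
        m=(w[...,2]>0.009).astype(np.uint8)
        N,L=cv2.connectedComponents(m,connectivity=4)
        l=[x for x in np.unique(L[27:38,27:38]) if x]
        l=max(l,key=lambda x:(L==x).sum()) if l else 0
        p=w[(L==l)]; zt=np.percentile(p[:,2],97)
        t=p[p[:,2]>zt-0.006]
        c,r=circ(t[:,:2]); rect=cv2.minAreaRect(t[:,:2].astype(np.float32)*1000)
        tab=w[(m==0)][:,2]
        print(k,len(p),"ztop %.4f"%zt,"table %.4f"%np.nanmedian(tab),"c",c.round(4),"r %.4f"%r,"mean",t[:,:2].mean(0).round(4),"rect",np.round(rect[0],1),np.round(rect[1],1),round(rect[2],1))
E
```

```text
top
turntable 1526 ztop 0.0210 table -0.0007 c [0.6084 0.1744] r 0.0550 mean [0.6076 0.1743] rect [608.6 174.3] [107.2 106.8] 1.7
block 670 ztop 0.0426 table -0.0008 c [ 0.648  -0.0103] r 0.0408 mean [ 0.6472 -0.0107] rect [647.8 -10.6] [60.  59.9] 51.4
slab 1578 ztop 0.0208 table -0.0009 c [ 0.6475 -0.202 ] r 0.0699 mean [ 0.6477 -0.2022] rect [ 647.7 -202.1] [100.2 101. ] 16.7
spire 324 ztop 0.0599 table -0.0008 c [ 0.5447 -0.3776] r 0.0050 mean [ 0.5449 -0.3777] rect [ 545.1 -377.9] [6.9 8.2] 60.0
collar 400 ztop 0.0328 table -0.0006 c [0.4563 0.0124] r 0.0297 mean [0.4568 0.0122] rect [456.3  12.6] [56.5 57.9] 46.1
spool 468 ztop 0.0527 table -0.0006 c [0.4322 0.1451] r 0.0260 mean [0.432  0.1453] rect [431.9 145.2] [49.7 49.7] 1.7
finial 259 ztop 0.0566 table -0.0006 c [ 0.3851 -0.2908] r 0.0152 mean [ 0.3856 -0.2901] rect [ 385.2 -289.8] [24.1 25.2] 75.7
tin 635 ztop 0.0724 table -0.0006 c [ 0.4512 -0.153 ] r 0.0295 mean [ 0.4512 -0.1527] rect [ 451.7 -152.9] [57.2 56.7] 45.2
cup 603 ztop 0.0717 table -0.0005 c [0.523  0.3684] r 0.0344 mean [0.5233 0.3696] rect [522.3 369. ] [6
[... 661 characters left out ...]
 table 0.0002 c [0.462  0.0108] r 0.0313 mean [0.4615 0.0103] rect [461.7  10.7] [55.8 59. ] 80.5
spool 466 ztop 0.0545 table 0.0002 c [0.438  0.1429] r 0.0278 mean [0.4378 0.1438] rect [437.8 143.3] [50.  53.3] 35.8
finial 308 ztop 0.0565 table 0.0000 c [ 0.3923 -0.2929] r 0.0168 mean [ 0.3909 -0.293 ] rect [ 390.8 -292.8] [27.5 27.2] 39.2
tin 808 ztop 0.0741 table 0.0001 c [ 0.4544 -0.1536] r 0.0303 mean [ 0.4557 -0.1547] rect [ 455.  -153.1] [56.1 58.4] 45.7
cup 666 ztop 0.0720 table 0.0002 c [0.5269 0.3661] r 0.0368 mean [0.5281 0.3686] rect [529.1 366.2] [66.9 66.3] 58.3
cork 466 ztop 0.0370 table 0.0001 c [0.3516 0.3069] r 0.0406 mean [0.3528 0.3052] rect [352.7 304.1] [73.  49.5] 24.6
```

>>> {"name": "step_arm", "arguments": {"series": [[1, 0.85, 0.82, -0.07, 0.33], [1, 0.85, 0.82, -0.07, 0.33], [1, 0.85, 0.82, -0.07, 0.33], [1, 0.85, 0.82, -0.07, 0.33], [1, 0.85, 0.82, -0.07, 0.33], [1, 0.85, 0.82, -0.07, 0.33], [1, 0.85, 0.82, -0.07, 0.33], [1, 0.85, 0.82, -0.07, 0.33], [1, 0.85, 0.82, -0.07, 0.33], [1, 0.85, 0.82, -0.07, 0.33], [1, 0.85, 0.82, -0.07, 0.33], [1, 0.85, 0.82, -0.07, 0.33]], "squeeze": 25}}

```text
time: 1.3
tool_pos: [0.393, -0.2596, 0.2224]
tool_rot: [-3.141, 0.0, 0.583]
contact_force: [0.8, -0.3, -0.4]
opening: 0.0916
```

>>> {"name": "step_arm", "arguments": {"series": [[1, 0.85, 0.82, -0.07, 0.33], [1, 0.85, 0.82, -0.07, 0.33], [1, 0.85, 0.82, -0.07, 0.33], [1, 0.85, 0.82, -0.07, 0.33], [1, 0.85, 0.82, -0.07, 0.33], [1, 0.85, 0.82, -0.07, 0.33], [1, 0.85, 0.82, -0.07, 0.33], [1, 0.85, 0.82, -0.07, 0.33], [1, 0.85, 0.82, -0.07, 0.33], [1, 0.85, 0.82, -0.07, 0.33], [1, 0.85, 0.82, -0.07, 0.33], [1, 0, 0, 0, 0]]}}

```text
time: 2.5
tool_pos: [0.6275, -0.0326, 0.2022]
tool_rot: [-3.14, -0.0, 0.876]
contact_force: [0.2, -0.4, 0.4]
opening: 0.092
```

```bash
python3 - <<'E'
from cell import sensors, vision
import cv2, numpy as np
from h import *
s=sensors.observe(); print(s['tool_pos'],s['tool_rot'],s['time'])
d=vision.read_camera("wrist"); cv2.imwrite("pics/w1.png",d["pixels"]); np.savez("pics/w1.npz",**d); print(d["camera_matrix"],d["pose"])
W=cloud(d); 
E
```

```text
[ 0.62752237 -0.0325522   0.20217609] [-3.14045627e+00 -3.56137818e-04  8.75567615e-01] 2.5
[[332.26943587   0.         317.9855483 ]
 [  0.         332.26943587 243.29784077]
 [  0.           0.           1.        ]] [[ 0.76757633 -0.61595819 -0.17726276  0.67514931]
 [-0.64095586 -0.73826952 -0.2100802   0.02472612]
 [-0.00146708  0.27487019 -0.96148023  0.34331972]
 [ 0.          0.          0.          1.        ]]
```

View pics/w1.png

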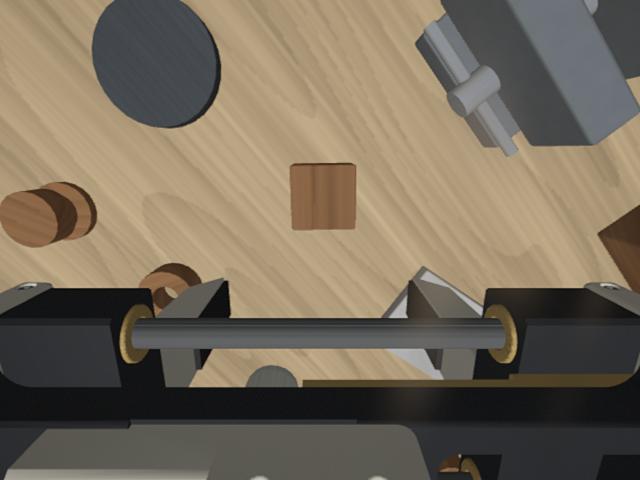

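The wrist picture shows the block at (323,196), square to the jaws. The turntable is at (155,62), the spool at (45,215), and the collar is partly behind the left finger. Now measuring these from the wrist view.

```bash
cat >> h.py <<'E'
def meas(d,u,v,w2=45,zmin=0.009,band=0.006,zmax=9):
    W=cloud(d); y0,x0=max(v-w2,0),max(u-w2,0); w=W[y0:v+w2,x0:u+w2]
    m=((w[...,2]>zmin)&(w[...,2]<zmax)).astype(np.uint8); N,L=cv2.connectedComponents(m,connectivity=4)
    l=L[v-y0-4:v-y0+5,u-x0-4:u-x0+5]; l=np.bincount(l[l>0]).argmax()
    p=w[L==l]; zt=np.percentile(p[:,2],90); t=p[abs(p[:,2]-zt)<band]
    c,r=circ(t[:,:2]); R=cv2.minAreaRect(t[:,:2].astype(np.float32)*1000)
    print((u,v),len(t),"z %.4f"%zt,"c",c.round(4),"r %.4f"%r,"mean",t[:,:2].mean(0).round(4),"rect",np.round(R[0],1),np.round(R[1],1),round(R[2],1)," table %.4f"%np.nanmedian(w[m==0][:,2]))
E
python3 - <<'E'
from h import *
d=dict(np.load("pics/w1.npz"))
meas(d,323,196); meas(d,155,62,75); meas(d,30,215,60)
from cell import vision
t=vision.read_camera("top"); meas(t,313,181,30)
E
```

```text
(323, 196) 4256 z 0.0410 c [ 0.6502 -0.0111] r 0.0414 mean [ 0.6507 -0.0102] rect [650.  -10.9] [59.8 60.1] 50.7  table 0.0001
(155, 62) 13066 z 0.0192 c [0.6099 0.1742] r 0.0555 mean [0.6112 0.174 ] rect [608.3 171.4] [101.6 109.6] 50.4  table 0.0003
(30, 215) 2753 z 0.0509 c [0.4344 0.1444] r 0.0270 mean [0.4361 0.1445] rect [434.3 144.9] [51.4 52.6] 70.2  table 0.0003
(313, 181) 565 z 0.6000 c [ 0.4633 -0.0019] r 0.0292 mean [ 0.4674 -0.0007] rect [469.5  -1.8] [23.2 58.1] 0.9  table -0.0008
```

>>> {"name": "step_arm", "arguments": {"series": [[1, 0.9, 0.86, -0.5, 0.15], [1, 0, 0, -1, 0], [1, 0, 0, -1, 0], [1, 0, 0, -1, 0], [1, 0, 0, -1, 0], [1, 0, 0, -1, 0], [1, 0, 0, -1, 0], [1, 0, 0, -0.7, 0], [1, 0, 0, 0, 0]]}}

```text
time: 3.5
tool_pos: [0.6461, -0.0146, 0.0209]
tool_rot: [-3.137, 0.003, 0.883]
contact_force: [-1.1, -0.1, -0.6]
opening: 0.0917
```

>>> {"name": "step_arm", "arguments": {"series": [[0.5, 0, 0, 0, 0], [0.5, 0, 0, 0, 0], [0.5, 0, 0, 0, 0], [0.5, 0, 0, 0, 0], [0.5, 0, 0, 0, 0], [0.5, 0, 0, 0, 0], [0.5, 0, 0, 0, 0]], "squeeze": 25}}

```text
time: 4.2
tool_pos: [0.649, -0.0137, 0.0243]
tool_rot: [3.141, -0.0, 0.884]
contact_force: [-1.3, -0.3, 5.9]
opening: 0.0598
```

>>> {"name": "step_arm", "arguments": {"series": [[0.5, 0, 0, 0.6, 0], [0.5, 0, 0, 1, 0], [0.5, 0, 0, 0.8, 0], [0.5, -0.18, 0.82, 0, 0], [0.5, -0.18, 0.83, 0, 0], [0.5, -0.18, 0.83, 0, 0], [0.5, -0.18, 0.83, 0, 0], [0.5, -0.18, 0.83, 0, 0], [0.5, -0.18, 0.83, 0, 0], [0.5, -0.18, 0.83, 0, 0], [0.5, -0.18, 0.83, 0, 0], [0.5, -0.18, 0.83, 0, 0]]}}

```text
time: 5.4
tool_pos: [0.6078, 0.1737, 0.084]
tool_rot: [3.142, 0.0, 0.884]
contact_force: [-0.1, 0.1, -0.8]
opening: 0.0599
```

>>> {"name": "step_arm", "arguments": {"series": [[0.5, 0, 0, 0, 0], [0.5, 0, 0, 0, 0], [0.5, 0, 0, 0, 0], [0.5, 0, 0, 0, 0]]}}

```text
time: 5.8
tool_pos: [0.6085, 0.1718, 0.0836]
tool_rot: [3.141, 0.0, 0.883]
contact_force: [1.1, -0.1, -2.1]
opening: 0.0595
```

>>> {"name": "step_arm", "arguments": {"series": [[0.5, 0, 0, -0.9, 0], [0.5, 0, 0, -0.5, 0], [0.5, 0, 0, -0.15, 0], [0.5, 0, 0, -0.07, 0], [0.5, 0, 0, -0.05, 0], [0.5, 0, 0, 0, 0], [0.5, 0, 0, 0, 0]]}}

```text
time: 6.5
tool_pos: [0.6085, 0.1729, 0.0423]
tool_rot: [3.141, -0.001, 0.884]
contact_force: [0.5, -0.3, -0.3]
opening: 0.0598
```

>>> {"name": "step_arm", "arguments": {"series": [[0.5, 0, 0, -0.04, 0], [0.5, 0, 0, -0.03, 0], [0.5, 0, 0, 0, 0]]}}

```text
time: 6.8
tool_pos: [0.6086, 0.1729, 0.0423]
tool_rot: [3.14, -0.001, 0.884]
contact_force: [-3.9, -1.0, 11.5]
opening: 0.06
```

Contact (11.5 N), so I'll release, rise and look.

>>> {"name": "step_arm", "arguments": {"series": [[0.85, 0, 0, 0, 0], [0.85, 0, 0, 0, 0], [0.85, 0, 0, 0, 0], [0.85, 0, 0, 0, 0], [0.85, 0, 0, 0.6, 0], [1, 0, 0, 1, 0], [1, -0.6, -0.3, 1, 0], [1, -1, -0.5, 1, 0], [1, -1, -0.5, 1, 0], [1, -1, -0.3, 0.5, 0], [1, 0, 0, 0, 0], [1, 0, 0, 0, 0]]}}

```text
time: 8.0
tool_pos: [0.5186, 0.1328, 0.1688]
tool_rot: [3.14, -0.002, 0.884]
contact_force: [0.7, 0.9, 0.4]
opening: 0.0921
```

```bash
python3 - <<'E'
from cell import sensors, vision
import cv2, numpy as np
from h import *
s=sensors.observe(); print(s['tool_pos'],s['tool_rot'],s['time'])
for n in ("wrist","top","scene"):
    d=vision.read_camera(n); cv2.imwrite(f"pics/{n}2.png",d["pixels"]); np.savez(f"pics/{n}2.npz",**d)
E
```

```text
[0.51864577 0.13281879 0.16884423] [ 3.13977094e+00 -1.84199784e-03  8.83767383e-01] 8.0
```

View pics/wrist2.png

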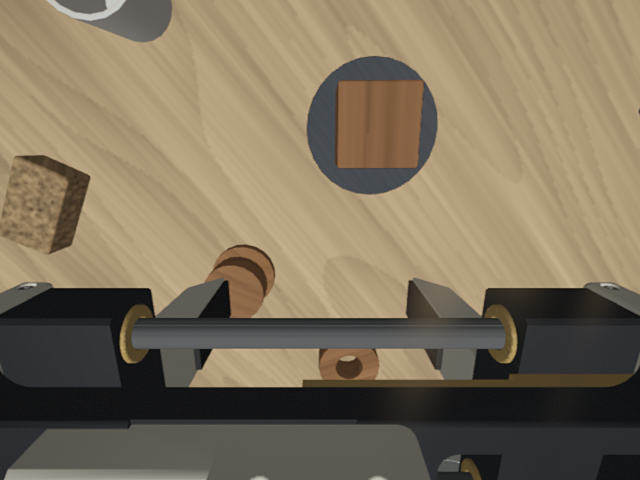

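View pics/top2.png

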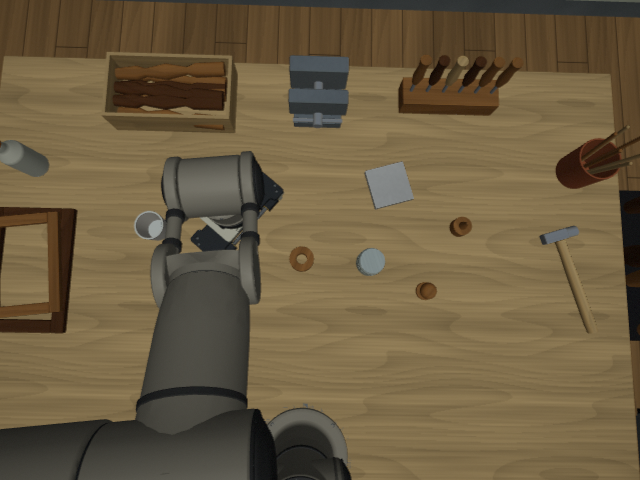

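```bash
cat >> h.py <<'E'
from scipy.optimize import least_squares
def fitcirc(p):
    # convex hull -> circle fit
    h=cv2.convexHull((p*1000).astype(np.float32))[:,0]
    f=lambda a:np.hypot(h[:,0]-a[0],h[:,1]-a[1])-a[2]
    s=least_squares(f,[*h.mean(0),30],loss='soft_l1'); return s.x
def band(d,u,v,w2,z0,z1):
    W=cloud(d);y0,x0=max(v-w2,0),max(u-w2,0);w=W[y0:v+w2,x0:u+w2].reshape(-1,3)
    return w[(w[:,2]>z0)&(w[:,2]<z1)]
E
python3 - <<'E'
from h import *
d=dict(np.load("pics/wrist2.npz"))
meas(d,378,125,75)
p=band(d,372,125,78,.013,.024); print("tt",fitcirc(p[:,:2]))
d=dict(np.load("pics/scene2.npz"));W=cloud(d)
for n,z0,z1 in(("blk",.055,.068),("tt",.013,.026)):
    q=W.reshape(-1,3);q=q[(np.hypot(q[:,0]-.613,q[:,1]-.172)<.07)&(q[:,2]>z0)&(q[:,2]<z1)]
    print(n,len(q),fitcirc(q[:,:2]),cv2.minAreaRect((q[:,:2]*1000).astype(np.float32)))
E
```

```text
(378, 125) 7294 z 0.0587 c [0.6094 0.1756] r 0.0414 mean [0.61   0.1765] rect [609.7 175.6] [59.4 60. ] 50.8  table 0.0001
tt [610.27237682 174.67950152  54.58100422]
blk 404 [610.412361   173.44961117  36.12662822] ((612.032958984375, 173.5842742919922), (61.24219512939453, 64.06342315673828), 50.26686477661133)
tt 572 [613.07683097 172.88175736  55.07168874] ((617.77734375, 167.4107208251953), (107.3504409790039, 96.92105102539062), 37.40175247192383)
```

Block is within about 1 mm of the turntable centre. Spool next.

>>> {"name": "step_arm", "arguments": {"series": [[1, -0.84, 0.12, -0.5, 0], [1, -0.84, 0.12, -0.5, 0], [1, -0.84, 0.12, -0.5, 0], [1, -0.84, 0.12, -0.5, 0], [1, 0, 0, 0, 0], [1, 0, 0, -1, 0], [1, 0, 0, -1, 0], [1, 0, 0, -1, 0], [1, 0, 0, -0.31, 0], [1, 0, 0, 0, 0], [1, 0, 0, 0, 0]]}}

```text
time: 9.25
tool_pos: [0.4353, 0.1449, 0.0354]
tool_rot: [3.141, -0.001, 0.884]
contact_force: [-0.1, 0.7, 0.8]
opening: 0.0917
```

>>> {"name": "step_arm", "arguments": {"series": [[0.4, 0, 0, 0, 0], [0.4, 0, 0, 0, 0], [0.4, 0, 0, 0, 0], [0.4, 0, 0, 0, 0], [0.4, 0, 0, 0, 0], [0.4, 0, 0, 0, 0], [0.4, 0, 0, 0, 0]]}}

```text
time: 9.95
tool_pos: [0.4342, 0.1448, 0.0349]
tool_rot: [3.141, -0.0, 0.884]
contact_force: [-0.3, -1.1, 2.0]
opening: 0.0512
```

>>> {"name": "step_arm", "arguments": {"series": [[0.4, 0, 0, 0.6, 0], [0.4, 0, 0, 1, 0], [0.4, 0, 0, 1, 0], [0.4, 0, 0, 1, 0], [0.4, 0.5, 0.08, 0.4, 0], [0.4, 1, 0.17, 0, 0], [0.4, 1, 0.17, 0, 0], [0.4, 1, 0.17, 0, 0], [0.4, 1, 0.17, 0, 0], [0.4, 1, 0.18, 0, 0], [0.4, 1, 0.18, 0, 0], [0.4, 0.52, 0.1, 0, 0]]}}

```text
time: 11.15
tool_pos: [0.6111, 0.1754, 0.134]
tool_rot: [3.141, -0.0, 0.884]
contact_force: [-0.9, 0.1, -1.3]
opening: 0.0512
```

>>> {"name": "step_arm", "arguments": {"series": [[0.4, 0, 0, 0, 0], [0.4, 0, 0, 0, 0], [0.4, 0, 0, 0, 0], [0.4, 0, 0, -0.5, 0], [0.4, 0, 0, -0.5, 0], [0.4, 0, 0, -0.4, 0], [0.4, 0, 0, 0, 0], [0.4, 0, 0, 0, 0], [0.4, 0, 0, 0, 0]]}}

```text
time: 12.05
tool_pos: [0.61, 0.1753, 0.1001]
tool_rot: [3.141, -0.001, 0.884]
contact_force: [-0.8, 0.0, -1.1]
opening: 0.0514
```

>>> {"name": "step_arm", "arguments": {"series": [[0.4, 0, 0, -0.16, 0], [0.4, 0, 0, -0.08, 0], [0.4, 0, 0, -0.04, 0], [0.4, 0, 0, -0.03, 0], [0.4, 0, 0, 0, 0]]}}

```text
time: 12.55
tool_pos: [0.6096, 0.1753, 0.0929]
tool_rot: [3.141, -0.0, 0.884]
contact_force: [-2.6, -1.4, 5.5]
opening: 0.0513
```

>>> {"name": "step_arm", "arguments": {"series": [[0.8, 0, 0, 0, 0], [0.8, 0, 0, 0, 0], [0.8, 0, 0, 0, 0], [0.8, 0, 0, 0, 0], [0.8, 0, 0, 0.6, 0], [1, 0, 0, 1, 0], [1, 0, 0, 1, 0], [1, -0.8, -0.4, 1, 0], [1, -1, -0.5, 0.8, 0], [1, -1, -0.5, 0.5, 0], [1, -0.8, -0.2, 0, 0], [1, 0, 0, 0, 0]]}}

```text
time: 13.75
tool_pos: [0.5179, 0.1349, 0.2153]
tool_rot: [3.142, 0.0, 0.884]
contact_force: [0.3, -0.7, -0.2]
opening: 0.0918
```

```bash
python3 - <<'E'
from cell import sensors, vision
from h import *
s=sensors.observe(); print(s['tool_pos'],s['tool_rot'],s['time'])
d=vision.read_camera("wrist"); cv2.imwrite("pics/wrist3.png",d["pixels"]); np.savez("pics/wrist3.npz",**d)
E
```

```text
[0.51794755 0.1348761  0.21526281] [3.14154851e+00 1.20644013e-04 8.83708372e-01] 13.75
```

View pics/wrist3.png

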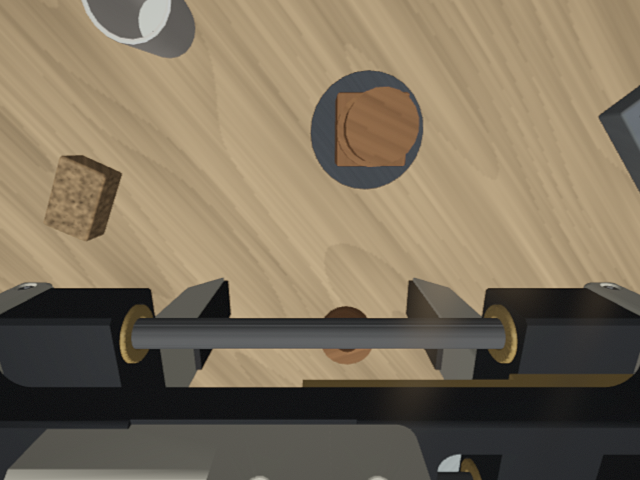

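The spool stands upright on the block: its top is at (383,126), with the block and disc under it centred near (368,129). Measuring the offsets.

```bash
python3 - <<'E'
from h import *
d=dict(np.load("pics/wrist3.npz"))
meas(d,383,126,70,zmin=.1)
for n,z0,z1 in(("tt",.013,.024),("spooltop",.103,.114)):
    p=band(d,372,130,75,z0,z1); print(n,fitcirc(p[:,:2]),circ(p[:,:2]))
E
```

```text
(383, 126) 4444 z 0.1090 c [0.609  0.1758] r 0.0261 mean [0.6092 0.1763] rect [609.2 175.9] [50.9 51.7] 50.7  table 0.0009
tt [610.20882161 174.74378168  54.59813586] (array([0.61014611, 0.17488441]), 0.05501747131347656)
spooltop [609.04016807 175.74522308  25.81211111] (array([0.60899663, 0.1757513 ]), 0.02612239681184292)
```

>>> {"name": "step_arm", "arguments": {"series": [[1, -0.33, -0.99, 0, 0], [1, -0.33, -0.99, 0, 0], [1, -0.33, -0.99, 0, 0], [1, -0.33, -0.99, 0, 0], [1, -0.33, -0.99, 0, 0], [1, -0.33, -0.99, 0, 0], [1, -0.33, -0.99, 0, 0], [1, -0.33, -0.99, 0, 0], [1, -0.33, -0.99, 0, 0], [1, -0.33, -0.99, 0, 0], [1, -0.33, -0.99, 0, 0], [1, -0.33, -0.99, 0, 0]]}}

```text
time: 15.0
tool_pos: [0.4214, -0.1632, 0.2143]
tool_rot: [3.141, -0.0, 0.884]
contact_force: [0.2, -0.6, 0.1]
opening: 0.0915
```

>>> {"name": "step_arm", "arguments": {"series": [[1, -0.33, -0.99, 0, 0], [1, -0.33, -0.99, 0, 0], [1, -0.33, -0.99, 0, 0], [1, -0.33, -0.99, -0.3, 0], [1, -0.33, -0.99, -0.3, 0], [1, -0.33, -0.99, 0, 0], [1, 0, 0, 0, 0], [1, 0, 0, 0, 0], [1, 0, 0, 0, 0]]}}

```text
time: 15.9
tool_pos: [0.3717, -0.3098, 0.1993]
tool_rot: [-3.141, -0.0, 0.884]
contact_force: [0.5, 1.1, 1.0]
opening: 0.092
```

```bash
python3 - <<'E'
from cell import sensors, vision
from h import *
s=sensors.observe(); print(s['tool_pos'],s['tool_rot'],s['qpos'],s['time'])
d=vision.read_camera("wrist"); cv2.imwrite("pics/wrist4.png",d["pixels"]); np.savez("pics/wrist4.npz",**d)
d=vision.read_camera("top"); cv2.imwrite("pics/top4.png",d["pixels"])
E
```

```text
[ 0.37169404 -0.30983288  0.19927046] [-3.14127627e+00 -3.54071202e-04  8.84478412e-01] [-8.53613970e-01  3.10703219e-01  1.70242316e+00  3.27956315e-04
  1.12883722e+00 -1.67436437e-01] 15.9
```

View pics/wrist4.png

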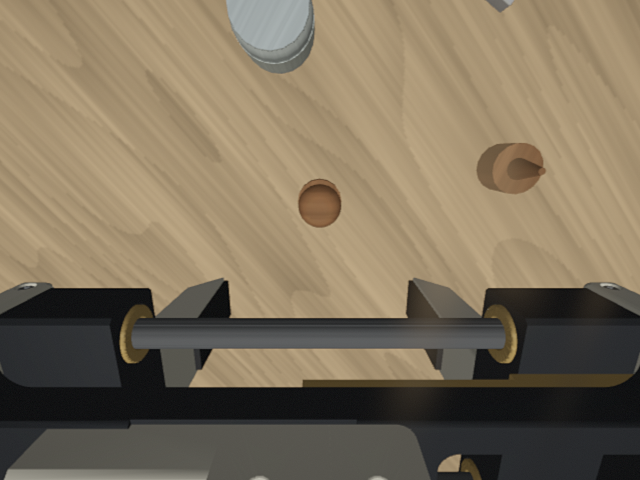

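```bash
cat >> h.py <<'E'
def sphere(p):
    return least_squares(lambda a:np.linalg.norm(p-a,axis=1)-.02,p.mean(0)-[0,0,.015],loss='soft_l1',f_scale=.001).x
E
python3 - <<'E'
from h import *
d=dict(np.load("pics/wrist4.npz"))
p=band(d,320,203,40,.03,.07); print(len(p),p[:,2].max(),sphere(p))
p=band(d,515,170,50,.028,.036); print("shoulder",len(p),fitcirc(p[:,:2])); p=band(d,515,170,50,.056,.08); print("tip",len(p),p.mean(0),p[:,2].max())
E
```

```text
1476 0.057633939076560725 [ 0.38684282 -0.29178274  0.03597252]
shoulder 1639 [ 546.44285363 -379.91767216   22.92812648]
tip 161 [ 0.54537509 -0.37864951  0.0621172 ] 0.06717327495955899
```

>>> {"name": "step_arm", "arguments": {"series": [[1, 0.6, 0.72, -0.5, 0], [1, 0, 0, -1, 0], [1, 0, 0, -1, 0], [1, 0, 0, -1, 0], [1, 0, 0, -1, 0], [1, 0, 0, -1, 0], [1, 0, 0, -0.8, 0], [1, 0, 0, -0.3, 0], [1, 0, 0, 0, 0], [1, 0, 0, 0, 0]]}}

```text
time: 17.0
tool_pos: [0.3868, -0.2924, 0.0353]
tool_rot: [3.14, 0.0, 0.884]
contact_force: [0.3, -0.6, -0.1]
opening: 0.0921
```

>>> {"name": "step_arm", "arguments": {"series": [[0.3, 0, 0, 0, 0], [0.3, 0, 0, 0, 0], [0.3, 0, 0, 0, 0], [0.3, 0, 0, 0, 0], [0.3, 0, 0, 0, 0], [0.3, 0, 0, 0, 0], [0.3, 0, 0, 0, 0], [0.3, 0, 0, 0, 0]], "squeeze": 20}}

```text
time: 17.8
tool_pos: [0.3862, -0.2922, 0.0345]
tool_rot: [3.141, 0.0, 0.884]
contact_force: [1.1, -0.4, 0.1]
opening: 0.0388
```

>>> {"name": "step_arm", "arguments": {"series": [[0.3, 0, 0, 0.5, 0], [0.3, 0, 0, 0.8, 0], [0.3, 0, 0, 1, 0], [0.3, 0, 0, 1, 0], [0.3, 0, 0, 1, 0], [0.3, 0, 0, 1, 0], [0.3, 0.2, 0.4, 0.7, 0], [0.3, 0.4, 0.8, 0, 0], [0.3, 0.43, 0.9, 0, 0], [0.3, 0.43, 0.9, 0, 0], [0.3, 0.43, 0.9, 0, 0], [0.3, 0.43, 0.9, 0, 0]]}}

```text
time: 19.0
tool_pos: [0.4443, -0.1712, 0.1844]
tool_rot: [-3.141, 0.0, 0.884]
contact_force: [-0.1, -0.4, -1.0]
opening: 0.0388
```

>>> {"name": "step_arm", "arguments": {"series": [[0.3, 0.43, 0.9, 0, 0], [0.3, 0.43, 0.9, 0, 0], [0.3, 0.43, 0.9, 0, 0], [0.3, 0.43, 0.9, 0, 0], [0.3, 0.43, 0.9, 0, 0], [0.3, 0.43, 0.9, 0, 0], [0.3, 0.43, 0.9, 0, 0], [0.3, 0.43, 0.9, 0, 0], [0.3, 0.43, 0.9, 0, 0], [0.3, 0.43, 0.9, 0, 0], [0.3, 0.43, 0.9, 0, 0], [0.3, 0.43, 0.9, 0, 0]]}}

```text
time: 20.2
tool_pos: [0.5733, 0.0988, 0.1842]
tool_rot: [-3.141, 0.0, 0.884]
contact_force: [0.6, -0.1, -0.2]
opening: 0.0388
```

>>> {"name": "step_arm", "arguments": {"series": [[0.3, 0.43, 0.9, 0, 0], [0.3, 0.43, 0.9, 0, 0], [0.3, 0.3, 0.6, 0, 0], [0.3, 0.1, 0.2, 0, 0], [0.3, 0, 0, 0, 0], [0.3, 0, 0, 0, 0], [0.3, 0, 0, 0, 0]]}}

```text
time: 20.9
tool_pos: [0.6044, 0.1619, 0.1845]
tool_rot: [-3.142, 0.0, 0.883]
contact_force: [-0.1, -0.0, -0.5]
opening: 0.0387
```

>>> {"name": "step_arm", "arguments": {"series": [[0.3, 0.1, 0.27, 0, 0], [0.3, 0.1, 0.27, 0, 0], [0.3, 0, 0, -0.5, 0], [0.3, 0, 0, -0.5, 0], [0.3, 0, 0, -0.3, 0], [0.3, 0, 0, 0, 0], [0.3, 0, 0, 0, 0], [0.3, 0, 0, 0, 0]]}}

```text
time: 21.7
tool_pos: [0.61, 0.1762, 0.1524]
tool_rot: [3.141, -0.001, 0.884]
contact_force: [0.3, 0.7, 0.5]
opening: 0.0386
```

```bash
python3 - <<'E'
from cell import sensors, vision
from h import *
s=sensors.observe(); print(s['tool_pos'],s['tool_rot'],s['time'])
d=vision.read_camera("scene"); cv2.imwrite("pics/s5.png",cv2.resize(d["pixels"][130:260,320:480],None,fx=5,fy=4.5,interpolation=2))
d=vision.read_camera("wrist"); cv2.imwrite("pics/w5.png",d["pixels"])
E
```

```text
[0.60996685 0.17623956 0.15240214] [ 3.14094014e+00 -5.83303543e-04  8.83855309e-01] 21.7
```

View pics/s5.png

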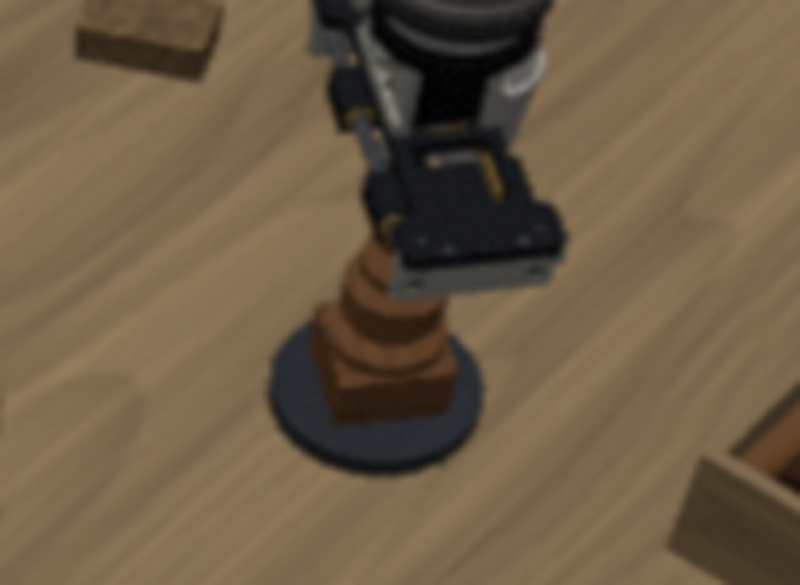

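View pics/w5.png

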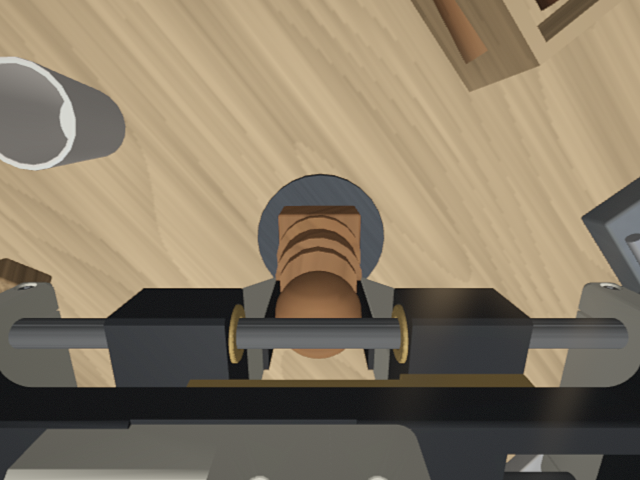

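The finial hangs upright over the stack centreline: the ball is at (317,300), the disc centre at column 320. Lowering.

>>> {"name": "step_arm", "arguments": {"series": [[0.3, -0.03, -0.02, -0.2, 0], [0.3, 0, 0, -0.1, 0], [0.3, 0, 0, -0.05, 0], [0.3, 0, 0, -0.04, 0], [0.3, 0, 0, -0.02, 0], [0.3, 0, 0, 0, 0]]}}

```text
time: 22.4
tool_pos: [0.609, 0.1759, 0.1425]
tool_rot: [3.141, -0.001, 0.884]
contact_force: [-2.1, -0.0, 5.5]
opening: 0.0388
```

>>> {"name": "step_arm", "arguments": {"series": [[0.6, 0, 0, 0, 0], [0.6, 0, 0, 0, 0], [0.6, 0, 0, 0, 0], [0.7, 0, 0, 0, 0], [0.7, 0, 0, 0, 0], [0.7, 0, 0, 0.4, 0], [1, 0, 0, 1, 0], [1, 0, 0, 1, 0], [1, -0.6, -0.3, 1, 0], [1, -1, -0.5, 0.6, 0], [1, -1, -0.5, 0, 0], [1, -1, -0.5, 0, 0]]}}

```text
time: 23.6
tool_pos: [0.5183, 0.1304, 0.2432]
tool_rot: [3.14, -0.002, 0.884]
contact_force: [0.6, -1.4, -0.3]
opening: 0.0917
```

```bash
python3 - <<'E'
from cell import sensors, vision
from h import *
s=sensors.observe(); print(s['tool_pos'],s['tool_rot'],s['time'])
d=vision.read_camera("wrist"); cv2.imwrite("pics/w6.png",d["pixels"]); np.savez("pics/w6.npz",**d)
E
```

```text
[0.5182943  0.1304121  0.24318181] [ 3.13976397e+00 -1.62946119e-03  8.84165235e-01] 23.6
```

View pics/w6.png

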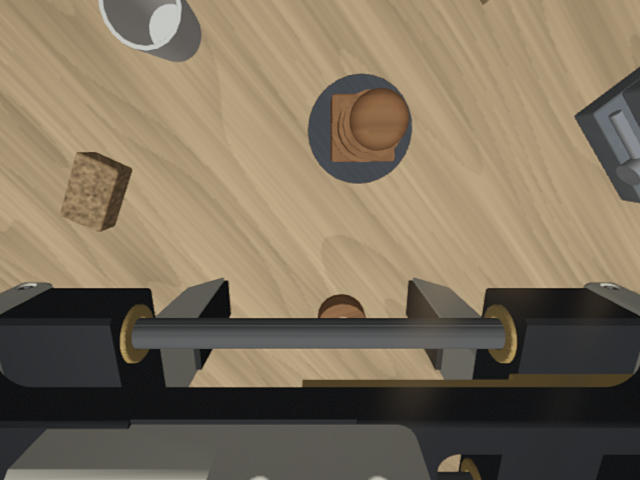

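```bash
python3 - <<'E'
from h import *
d=dict(np.load("pics/w6.npz"))
p=band(d,379,120,45,.14,.18); print(len(p),p[:,2].max(),sphere(p))
p=band(d,360,128,65,.013,.024); print("tt",fitcirc(p[:,:2]))
E
```

```text
2920 0.16532403084412636 [0.60872529 0.17680949 0.14394425]
tt [610.18271898 174.71540856  54.58228266]
```

>>> {"name": "step_arm", "arguments": {"series": [[1, -0.8, -1, -0.2, 0], [1, -0.8, -1, -0.2, 0], [1, -0.8, -1, -0.2, 0], [1, -0.8, -1, -0.3, 0], [1, 0, -1, -0.4, 0], [1, 0, -0.5, -0.4, 0], [1, 0, 0, 0, 0], [1, 0, 0, 0, 0], [1, 0, 0, 0, 0]]}}

```text
time: 24.55
tool_pos: [0.4394, -0.006, 0.1996]
tool_rot: [3.141, -0.0, 0.885]
contact_force: [0.0, 0.2, 0.5]
opening: 0.0918
```

```bash
python3 - <<'E'
from cell import sensors, vision
from h import *
s=sensors.observe(); print(s['tool_pos'],s['tool_rot'],s['time'])
d=vision.read_camera("wrist"); cv2.imwrite("pics/w7.png",d["pixels"]); np.savez("pics/w7.npz",**d)
E
```

```text
[ 0.43942944 -0.00595504  0.19956987] [ 3.14122717e+00 -4.68974598e-04  8.84816658e-01] 24.55
```

View pics/w7.png

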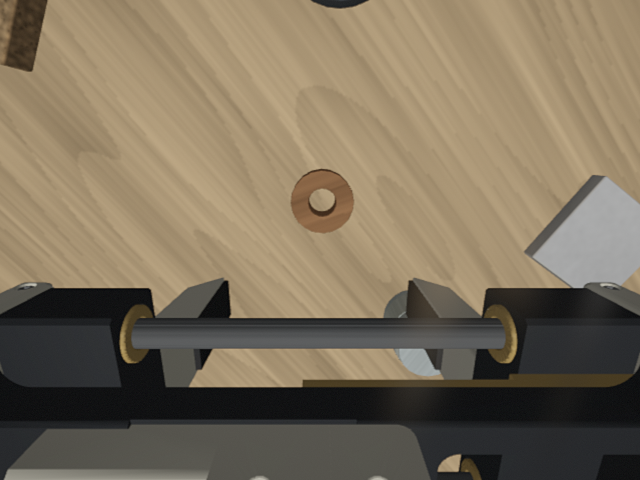

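```bash
python3 - <<'E'
from h import *
d=dict(np.load("pics/w7.npz"))
p=band(d,322,200,50,.025,.036); print(fitcirc(p[:,:2]),circ(p[:,:2]))
E
```

```text
[457.89849046  12.07052101  29.64334453] (array([0.45786136, 0.01199258]), 0.03003075160086155)
```

>>> {"name": "step_arm", "arguments": {"series": [[1, 0.74, 0.72, -0.5, 0], [1, 0, 0, -1, 0], [1, 0, 0, -1, 0], [1, 0, 0, -1, 0], [1, 0, 0, -1, 0], [1, 0, 0, -1, 0], [1, 0, 0, -1, 0], [1, 0, 0, -0.5, 0], [1, 0, 0, -0.1, 0], [1, 0, 0, 0, 0], [1, 0, 0, 0, 0]]}}

```text
time: 25.7
tool_pos: [0.4581, 0.0115, 0.0225]
tool_rot: [3.14, -0.001, 0.885]
contact_force: [0.9, 0.4, 0.9]
opening: 0.0916
```

>>> {"name": "step_arm", "arguments": {"series": [[0.5, 0, 0, 0, 0], [0.5, 0, 0, 0, 0], [0.5, 0, 0, 0, 0], [0.5, 0, 0, 0, 0], [0.5, 0, 0, 0, 0], [0.5, 0, 0, 0, 0], [0.5, 0, 0, 0, 0]], "squeeze": 20}}

```text
time: 26.4
tool_pos: [0.4575, 0.0112, 0.0219]
tool_rot: [3.141, -0.0, 0.884]
contact_force: [-0.2, -0.6, 3.2]
opening: 0.0587
```

>>> {"name": "step_arm", "arguments": {"series": [[0.5, 0, 0, 0.5, 0], [0.5, 0, 0, 1, 0], [0.5, 0, 0, 1, 0], [0.5, 0, 0, 1, 0], [0.5, 0, 0, 0.8, 0], [0.5, 0.55, -0.95, 0, 0], [0.5, 0.55, -0.95, 0, 0], [0.5, 0.55, -0.95, 0, 0], [0.5, 0.55, -0.95, 0, 0], [0.5, 0.55, -0.95, 0, 0], [0.5, 0.55, -0.95, 0, 0], [0.5, 0.55, -0.95, 0, 0]]}}

```text
time: 27.6
tool_pos: [0.5539, -0.1559, 0.1288]
tool_rot: [-3.141, 0.0, 0.884]
contact_force: [-0.2, -0.1, 0.0]
opening: 0.0587
```

>>> {"name": "step_arm", "arguments": {"series": [[0.5, 0.55, -0.95, 0, 0], [0.5, 0.55, -0.95, 0, 0], [0.5, 0.55, -0.95, 0, 0], [0.5, 0.55, -0.95, 0, 0], [0.5, 0, 0, 0, 0], [0.5, 0, 0, 0, 0], [0.5, 0, 0, 0, 0]]}}

```text
time: 28.3
tool_pos: [0.6081, -0.249, 0.1288]
tool_rot: [-3.14, 0.0, 0.884]
contact_force: [0.2, 0.6, -1.2]
opening: 0.0584
```

```bash
python3 - <<'E'
from cell import sensors, vision
from h import *
s=sensors.observe(); print(s['tool_pos'],s['tool_rot'],s['time'])
d=vision.read_camera("wrist"); cv2.imwrite("pics/w8.png",d["pixels"]); np.savez("pics/w8.npz",**d)
E
```

```text
[ 0.60808064 -0.24900171  0.12881258] [-3.14009628e+00  8.07458207e-05  8.84425147e-01] 28.3
```

View pics/w8.png

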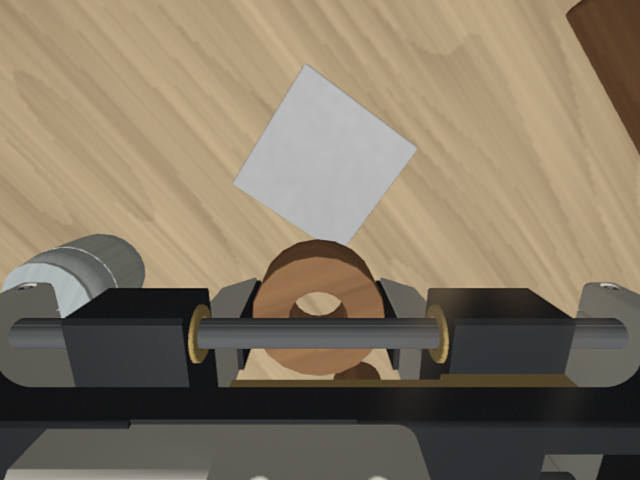

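Slab corners are at (306,65), (417,149) and (234,183); the near corner is hidden by the collar. I'll use the opposite corner pair.

```bash
python3 - <<'E'
from h import *
d=dict(np.load("pics/w8.npz"))
p=band(d,325,155,105,.013,.024); R=cv2.minAreaRect((p[:,:2]*1000).astype(np.float32)); print(R)
K=d["camera_matrix"];T=d["pose"]
c=[]
for u,v in((306,65),(417,149),(234,183)):
    r=T[:3,:3]@[(u-K[0,2])/K[0,0],(v-K[1,2])/K[1,1],1]; c.append(T[:3,3]+r*(.018-T[2,3])/r[2])
c=np.array(c);print(c.round(4),(c[1]+c[2])/2,np.linalg.norm(c[0]-c[1]),np.linalg.norm(c[0]-c[2]))
E
```

```text
((649.8297729492188, -203.01483154296875), (100.39009857177734, 100.3251724243164), 16.235010147094727)
[[ 0.6832 -0.1435  0.018 ]
 [ 0.7103 -0.2372  0.018 ]
 [ 0.5903 -0.1705  0.018 ]] [ 0.65028737 -0.20381552  0.018     ] 0.0975041122921482 0.09676326324030866
```

>>> {"name": "step_arm", "arguments": {"series": [[0.5, 0.55, 0.6, 0, 0], [0.5, 0.55, 0.6, 0, 0], [0.5, 0.55, 0.6, 0, 0], [0.5, 0, 0, -1, 0], [0.5, 0, 0, -1, 0], [0.5, 0, 0, -0.8, 0], [0.5, 0, 0, -0.4, 0], [0.5, 0, 0, 0, 0], [0.5, 0, 0, 0, 0], [0.5, 0, 0, 0, 0]]}}

```text
time: 29.35
tool_pos: [0.6509, -0.205, 0.0508]
tool_rot: [3.139, -0.001, 0.884]
contact_force: [0.4, 0.1, -0.0]
opening: 0.0583
```

>>> {"name": "step_arm", "arguments": {"series": [[0.5, -0.06, 0.05, -0.2, 0], [0.5, 0, 0, -0.12, 0], [0.5, 0, 0, -0.06, 0], [0.5, 0, 0, -0.04, 0], [0.5, 0, 0, 0, 0], [0.5, 0, 0, 0, 0]]}}

```text
time: 29.95
tool_pos: [0.6483, -0.2037, 0.0399]
tool_rot: [3.141, 0.0, 0.884]
contact_force: [-3.2, 1.6, 7.0]
opening: 0.0589
```

>>> {"name": "step_arm", "arguments": {"series": [[0.85, 0, 0, 0, 0], [0.85, 0, 0, 0, 0], [0.85, 0, 0, 0, 0], [0.85, 0, 0, 0, 0], [0.85, 0, 0, 0.6, 0], [1, 0, 0, 1, 0], [1, -0.5, -0.5, 1, 0], [1, -0.7, -1, 1, 0], [1, -0.7, -1, 1, 0], [1, -0.5, -0.6, 1, 0], [1, 0, 0, 0, 0], [1, 0, 0, 0, 0]]}}

```text
time: 31.15
tool_pos: [0.5885, -0.2815, 0.1799]
tool_rot: [3.14, -0.001, 0.883]
contact_force: [0.4, 0.3, -1.0]
opening: 0.0916
```

```bash
python3 - <<'E'
from cell import sensors, vision
from h import *
s=sensors.observe(); print(s['tool_pos'],s['tool_rot'],s['time'])
d=vision.read_camera("wrist"); cv2.imwrite("pics/w9.png",d["pixels"]); np.savez("pics/w9.npz",**d)
E
```

```text
[ 0.58854018 -0.28145385  0.17993204] [ 3.13967541e+00 -6.05095858e-04  8.82980839e-01] 31.15
```

View pics/w9.png

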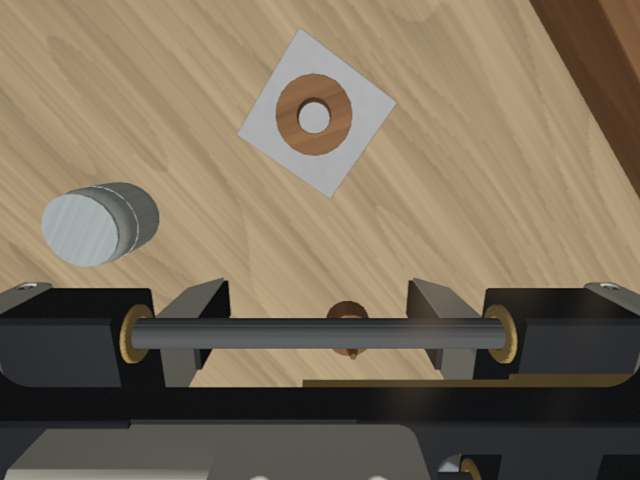

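```bash
python3 - <<'E'
from h import *
d=dict(np.load("pics/w9.npz"))
p=band(d,316,114,90,.013,.024); R=cv2.minAreaRect((p[:,:2]*1000).astype(np.float32)); print(R)
p=band(d,316,114,90,.042,.054); print(fitcirc(p[:,:2]))
E
```

```text
((649.6211547851562, -202.9180908203125), (100.4002456665039, 100.31794738769531), 16.01675796508789)
[ 648.19161553 -202.50992235   29.64972076]
```

>>> {"name": "step_arm", "arguments": {"series": [[1, -0.5, -0.95, 0.2, 0], [1, -0.5, -0.95, 0.2, 0], [1, -0.5, -0.95, 0.2, 0], [1, -0.5, -0.95, 0.2, 0], [1, -0.5, -0.95, 0, 0], [1, 0, 0, 0, 0], [1, 0, 0, 0, 0], [1, 0, 0, 0, 0], [1, 0, 0, 0, 0]]}}

```text
time: 32.1
tool_pos: [0.5267, -0.3986, 0.1983]
tool_rot: [-3.141, -0.0, 0.886]
contact_force: [-0.1, 0.4, 0.5]
opening: 0.0918
```

```bash
python3 - <<'E'
from cell import sensors, vision
from h import *
s=sensors.observe(); print(s['tool_pos'],s['tool_rot'],s['time'])
d=vision.read_camera("wrist"); cv2.imwrite("pics/w10.png",d["pixels"]); np.savez("pics/w10.npz",**d)
p=band(d,322,200,70,.027,.037); print(fitcirc(p[:,:2]),circ(p[:,:2]))
p=band(d,322,200,70,.055,.08); print(p.mean(0))
E
```

```text
[ 0.52665561 -0.39858048  0.19830272] [-3.14079515e+00 -3.19863987e-04  8.85775281e-01] 32.1
[ 546.88632569 -379.96213262   22.65809993] (array([ 0.54677683, -0.37990946]), 0.02294999361038208)
[ 0.54763828 -0.37912186  0.06242922]
```

View pics/w10.png

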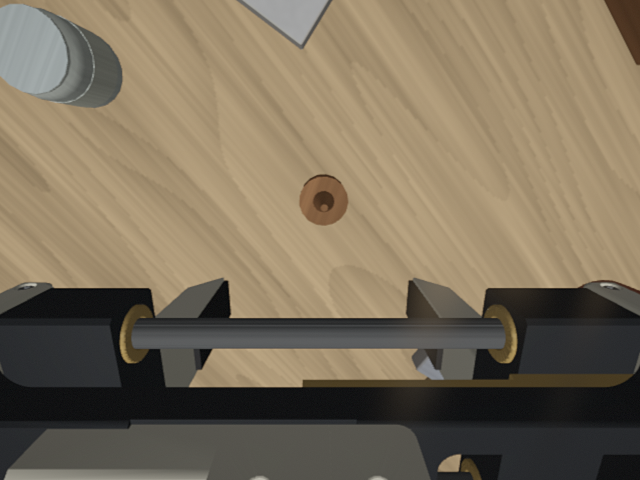

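>>> {"name": "step_arm", "arguments": {"series": [[1, 0.8, 0.75, -0.5, 0], [1, 0, 0, -1, 0], [1, 0, 0, -1, 0], [1, 0, 0, -1, 0], [1, 0, 0, -1, 0], [1, 0, 0, -1, 0], [1, 0, 0, -0.9, 0], [1, 0, 0, -0.4, 0], [1, 0, 0, -0.15, 0], [1, 0, 0, 0, 0], [1, 0, 0, 0, 0]]}}

```text
time: 33.25
tool_pos: [0.5466, -0.3817, 0.0263]
tool_rot: [3.139, 0.0, 0.884]
contact_force: [-0.7, 1.1, -0.5]
opening: 0.0921
```

>>> {"name": "step_arm", "arguments": {"series": [[0.35, 0, 0, 0, 0], [0.35, 0, 0, 0, 0], [0.35, 0, 0, 0, 0], [0.35, 0, 0, 0, 0], [0.35, 0, 0, 0, 0], [0.35, 0, 0, 0, 0], [0.35, 0, 0, 0, 0], [0.35, 0, 0, 0, 0]], "squeeze": 20}}

```text
time: 34.05
tool_pos: [0.5459, -0.3812, 0.025]
tool_rot: [3.142, 0.0, 0.884]
contact_force: [-0.1, 0.8, -0.1]
opening: 0.0454
```

>>> {"name": "step_arm", "arguments": {"series": [[0.35, 0, 0, 0.6, 0], [0.35, 0, 0, 1, 0], [0.35, 0, 0, 1, 0], [0.35, 0, 0, 1, 0], [0.35, 0.5, 0.88, 0, 0], [0.35, 0.5, 0.88, 0, 0], [0.35, 0.5, 0.88, 0, 0], [0.35, 0.5, 0.88, 0, 0], [0.35, 0.5, 0.88, 0, 0], [0.35, 0.5, 0.88, 0, 0], [0.35, 0.5, 0.88, 0, 0], [0.35, 0.5, 0.88, 0, 0]]}}

```text
time: 35.25
tool_pos: [0.6466, -0.2043, 0.1163]
tool_rot: [3.14, -0.0, 0.884]
contact_force: [0.1, 0.8, -0.4]
opening: 0.0455
```

>>> {"name": "step_arm", "arguments": {"series": [[0.35, 0, 0, 0, 0], [0.35, 0, 0, 0, 0], [0.35, 0, 0, 0, 0], [0.35, 0, 0, -0.5, 0], [0.35, 0, 0, -0.5, 0], [0.35, 0, 0, -0.3, 0], [0.35, 0, 0, 0, 0], [0.35, 0, 0, 0, 0], [0.35, 0, 0, 0, 0]]}}

```text
time: 36.15
tool_pos: [0.6462, -0.2054, 0.0829]
tool_rot: [3.141, -0.0, 0.884]
contact_force: [0.1, -0.3, -0.1]
opening: 0.0459
```

>>> {"name": "step_arm", "arguments": {"series": [[0.35, 0.05, 0.06, 0, 0], [0.35, 0, 0, -0.2, 0], [0.35, 0, 0, -0.1, 0], [0.35, 0, 0, -0.06, 0], [0.35, 0, 0, -0.04, 0], [0.35, 0, 0, -0.02, 0], [0.35, 0, 0, 0, 0]]}}

```text
time: 36.85
tool_pos: [0.647, -0.2036, 0.0729]
tool_rot: [3.142, 0.0, 0.884]
contact_force: [-2.3, 0.8, 6.7]
opening: 0.0457
```

>>> {"name": "step_arm", "arguments": {"series": [[0.75, 0, 0, 0, 0], [0.75, 0, 0, 0, 0], [0.75, 0, 0, 0, 0], [0.75, 0, 0, 0, 0], [0.75, 0, 0, 0.5, 0], [1, 0, 0, 1, 0], [1, 0, 0, 1, 0], [1, -0.5, -0.5, 1, 0], [1, -0.7, -1, 1, 0], [1, -0.7, -1, 0.5, 0], [1, -0.5, -0.6, 0, 0], [1, 0, 0, 0, 0]]}}

```text
time: 38.05
tool_pos: [0.5857, -0.2833, 0.1974]
tool_rot: [3.141, 0.0, 0.881]
contact_force: [-0.7, -0.1, -0.6]
opening: 0.0917
```

```bash
python3 - <<'E'
from cell import sensors, vision
from h import *
s=sensors.observe(); print(s['tool_pos'],s['tool_rot'],s['time'])
d=vision.read_camera("wrist"); cv2.imwrite("pics/w11.png",d["pixels"]); np.savez("pics/w11.npz",**d)
for n,a,b in(("slab",.013,.024),("collar",.043,.053),("shoulder",.075,.085)):
    p=band(d,316,114,90,a,b); print(n,len(p),fitcirc(p[:,:2]),cv2.minAreaRect((p[:,:2]*1000).astype(np.float32)))
p=band(d,316,114,90,.105,.13); print("tip",len(p),p.mean(0),p[:,2].max())
E
```

```text
[ 0.58565091 -0.28328005  0.19738489] [3.14111410e+00 4.68030511e-04 8.80894445e-01] 38.05
slab 8531 [ 649.49547244 -203.32292304   67.14740693] ((649.66943359375, -202.83827209472656), (100.1501693725586, 100.15857696533203), 16.143102645874023)
collar 1051 [ 648.21710192 -202.51672892   29.59553726] ((648.2960815429688, -202.38238525390625), (58.59848403930664, 58.506248474121094), 50.42032241821289)
shoulder 2788 [ 647.51914602 -201.89591298   22.7282954 ] ((647.3355712890625, -202.0235137939453), (45.23724365234375, 45.21531295776367), 79.8692855834961)
tip 182 [ 0.64706672 -0.2026396   0.11144734] 0.1160041717514437
```

View pics/w11.png

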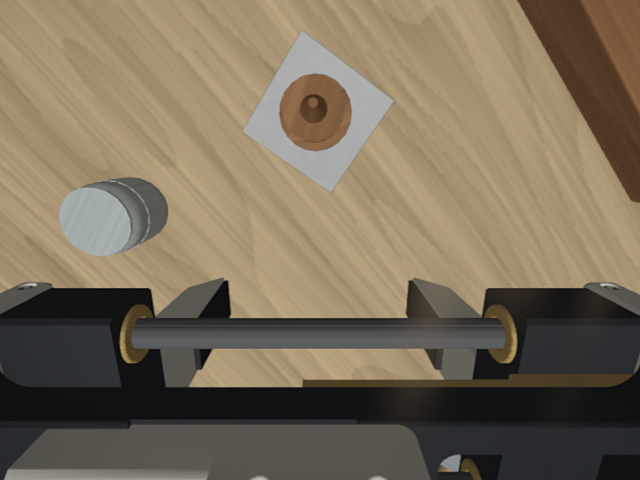

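The spire stands with its tip at (313,102), within about 1 mm of the collar centre. I'll clear the arm for a final check of everything.

>>> {"name": "step_arm", "arguments": {"series": [[1, -0.9, -0.7, 0.3, 0], [1, -1, -0.7, 0.3, 0], [1, -1, -0.7, 0.3, 0], [1, -1, -0.7, 0.3, 0], [1, -1, -0.7, 0, 0], [1, -1, -0.7, 0, 0], [1, -1, -0.7, 0, 0], [1, -1, -0.7, 0, 0], [1, -1, -0.7, 0, 0], [1, -1, -0.5, 0, 0], [1, 0, 0, 0, 0], [1, 0, 0, 0, 0]]}}

```text
time: 39.3
tool_pos: [0.3402, -0.4506, 0.2263]
tool_rot: [-3.141, -0.001, 0.884]
contact_force: [0.7, 0.2, 0.1]
opening: 0.0919
```

```bash
python3 - <<'E'
from cell import sensors, vision
from h import *
s=sensors.observe(); print(s['tool_pos'],s['time'])
for n in("top","scene"):
    d=vision.read_camera(n); W=cloud(d).reshape(-1,3)
    cv2.imwrite(f"pics/{n}12.png",d["pixels"]); 
    if n=="scene": cv2.imwrite("pics/s12c.png",cv2.resize(d["pixels"][110:380,220:460],None,fx=2.2,fy=2.2,interpolation=2))
    off=np.array([-.002,.0005]) if n=="top" else np.array([.003,-.0015])
    for k,c,a,b in(("tin",(.453,-.153),.064,.08),("cup",(.525,.368),.06,.08),("cork",(.348,.307),.026,.042),("tt",(.61,.1747),.012,.026),("spooltop",(.61,.1757),.1,.116),("shoulder",(.647,-.202),.074,.09),("collar",(.648,-.2025),.04,.056)):
        q=W[(np.hypot(*(W[:,:2]-c-off).T)<.075)&(W[:,2]>a)&(W[:,2]<b)]
        if len(q)>5: print(n,k,len(q),fitcirc(q[:,:2]).round(1),np.round(circ(q[:,:2])[0],4),cv2.minAreaRect((q[:,:2]*1000).astype(np.float32)))
    q=W[(np.hypot(*(W[:,:2]-[.61,.176]-off).T)<.05)&(W[:,2]>.14)&(W[:,2]<.18)]; print("ball",sphere(q))
E
```

```text
[ 0.34016675 -0.45061238  0.22627336] 39.3
top tin 491 [ 451.4 -153.1   28.8] [ 0.4514 -0.1528] ((451.8453674316406, -153.1858367919922), (57.30390167236328, 56.910789489746094), 45.97416305541992)
top cup 223 [522.4 368.5  33.4] [0.5228 0.3686] ((522.6128540039062, 368.2528076171875), (66.5685806274414, 66.14286804199219), 77.54104614257812)
top cork 616 [347.8 305.3  38.6] [0.3468 0.3063] ((346.53314208984375, 307.0433044433594), (75.32881927490234, 46.066165924072266), 23.97850799560547)
top tt 737 [608.3 174.7  54.4] [0.6081 0.1749] ((606.5773315429688, 173.05551147460938), (103.9856948852539, 108.77191925048828), 39.13175964355469)
top spooltop 130 [606.7 175.4  25.3] [0.6069 0.1753] ((602.3471069335938, 170.57359313964844), (38.073856353759766, 50.02375793457031), 45.26775360107422)
top shoulder 263 [ 645.5 -201.1   22.7] [ 0.6462 -0.201 ] ((645.33984375, -200.7681427001953), (43.59164047241211, 45.66918182373047), 46.12904739379883)
top collar 157 [ 646.3 -201.6   29.4] [ 0.6461 -0.2014] ((640.9619140625, -197.96800231933594), (59.45741653442383, 46.06904220581055), 55.5452194
[... 477 characters left out ...]
7127685547), 25.199878692626953)
scene tt 605 [613.6 173.   55. ] [0.6144 0.1741] ((617.5615844726562, 167.03402709960938), (107.31210327148438, 96.98169708251953), 36.30751419067383)
scene spooltop 156 [611.6 172.9  26.1] [0.612  0.1728] ((614.780029296875, 168.619384765625), (50.47581481933594, 42.561710357666016), 28.41510772705078)
scene shoulder 277 [ 649.2 -202.    23.4] [ 0.6485 -0.2027] ((649.7399291992188, -201.554931640625), (43.56373977661133, 48.59573745727539), 41.52290725708008)
scene collar 216 [ 650.9 -203.6   29.5] [ 0.6508 -0.204 ] ((655.4149169921875, -208.11932373046875), (57.948368072509766, 45.368927001953125), 41.643802642822266)
ball [0.61056717 0.17682698 0.14443392]
```

View pics/s12c.png

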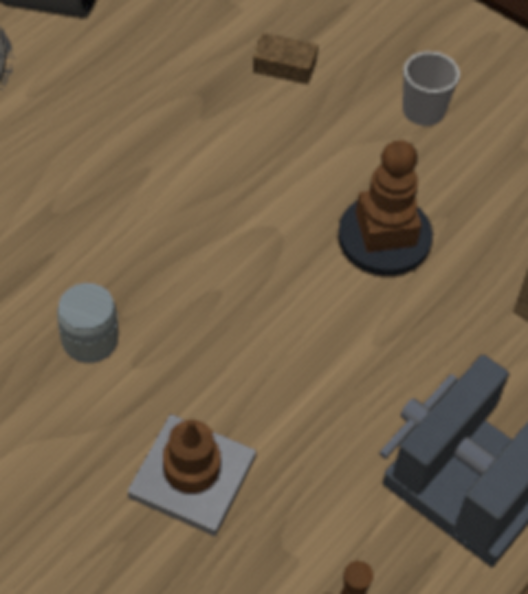

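View pics/top12.png

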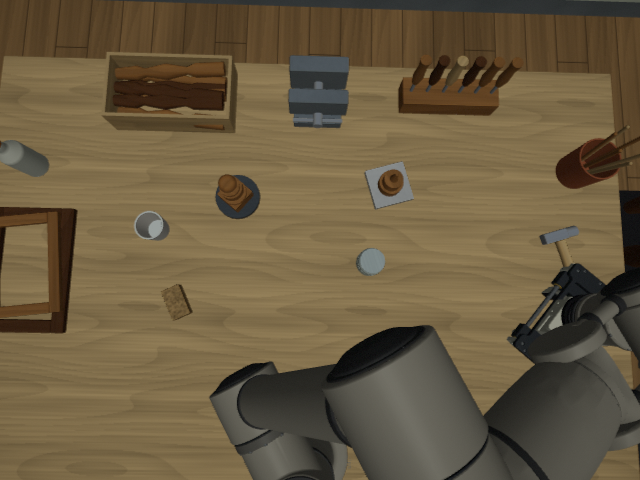

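Both columns stand upright, and the tin (371,262), cup (150,226) and cork (176,301) are where they started. Handing in.

```bash
python3 -c "
from cell import hand_in; print(hand_in())"
```

```text
the job is handed in; nothing more can be done
None
```

Both columns are built and the job was handed in at about 39 s. Block, spool and finial stand on the turntable; collar and spire stand on the slab. I placed them in the order asked, and the last pictures show both columns upright with the arm well clear.

Centring, from the wrist camera right after each placing (finial to spool compares two views):

| Piece | Stands on | Off centre |
|---|---|---|
| Block | Turntable | about 1 mm |
| Spool | Block | under 1 mm |
| Finial | Spool | about 1 mm |
| Collar | Slab | about 1.5 mm |
| Spire | Collar | about 1 mm |

- **Whole columns:** the finial is about 2.5 mm off the turntable centre, and the spire about 2.4 mm off the slab centre.
- **Bystanders:** the tin, cup and cork read the same position as at the start, to within about 1 mm in the overhead view.
- **Forces:** the largest force I read was 11.5 N, when setting down the block. I only read it at the end of each move.
- **Disagreement:** for the finial on the spool, the overhead camera gave about 2 mm off centre and the scene camera about 4 mm. Both saw the spool's top only partly. Its ball is at the right height for standing flat, so I left it.

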